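# Fit the tube holder and run the mixer on its half-pressed key

### The arm

A 7-joint arm with a two-finger parallel gripper is mounted at the origin on the work surface. World frame = base frame: x ahead of the robot, y to its left, z up, the work surface at z = 0. Lengths are in m, angles in rad, forces in N, time in s.
With the tool pointing down it reaches from about 0.425 to 0.875 m from the base axis. Payload 8.4 kg.
Tool frame: the origin (TCP) lies midway between the tips of the shut fingers; the grasp point (between the pads) lies 19 mm behind it; y points along the fingers, x is the direction in which the jaws open and shut, and the axes are right-handed (so a half turn about y gives the same grasp; the last joint's range is limited). The gripper opens to 87 mm and grips with 3 to 60 N. Pads are 19 mm wide; open, the fingers measure 117 mm over their backs; the gripper's body (75 mm by 190 mm) begins 51 mm behind the grasp point.
Start: joints at [1.115, 0.333, 0.04, 1.465, -0.013, 1.343, -0.059], TCP at [0.227, -0.609, 0.223] pointing down, gripper open.
Joint ranges: [-2.58, 2.58], [-0.38, 2.09], [-1.3, 1.39], [0.25, 2.4], [-1.5, 4.64], [0.08, 2.09], [-2.65, 2.65]. Speed limits (rad/s): [2.22, 2.22, 2.79, 2.79, 3.14, 3.14, 3.14].

### API

Orientations are given as a rotation vector (axis times angle).
In Python, from bench import arm, grip, cams, ticket gives the robot as it stands. Calls block until the motion is done:
- arm.move_ptp(position, orientation): joint-space move of the TCP to a pose.
- arm.line_to(position, orientation=None, feed=0.15, f_stop=None): straight line of the TCP; orientation=None keeps the orientation; feed is the mean speed in m/s. With f_stop (N) it stops when the force on the tool has changed by that much, and returns True; else False.
- arm.move_joints(angles): joint-space move.
- grip(opening, grip_force=None): finger opening in m; grip_force is the grip in N (None keeps the last); returns when the fingers have stopped.
- arm.pause(seconds).
- arm.ik(position, orientation): joint angles nearest the present ones, or None.
- cams.capture(name): name is "scene" or "top"; returns a dict with "pixels" (480x640x3 uint8, red, green, blue), "range_z" (480x640 float32, m along the optical axis (not along the pixel's ray), 0 where there is no reading), "mtx" (3x3 intrinsics, pixels), "camera_from_world" (4x4, takes a point from world to camera coordinates). Camera axes: x right, y up, looking along -z (the intrinsics and any distortion apply to the point x, -y, -z); pixel columns grow to the right and rows downward; lengths in m; the calibration is good to about 2 mm. A picture is of the moment at which its call begins.
A pose or a line that the arm cannot do raises arm.MotionError and nothing moves.
- ticket.job_done(): hands the job in, once; it reports no verdict.
Readings, each from a call of its own:
- arm.get_time(): time.
- arm.get_joints(): joint angles.
- arm.get_dq(): joint speeds.
- arm.get_joint_efforts(): joint torques, N m.
- arm.get_eef_pos(): TCP position.
- arm.get_eef_rot(): TCP orientation.
- arm.get_contact_force(): force on the tool from outside, world axes, zero at the start.
- arm.get_wrist_torque(): the same for the moment, N m.
- arm.get_grip_width(): finger opening in m.
Only numpy, scipy, OpenCV 4.12 (cv2) and the standard library are available. Lean on these libraries where they do the work, as an engineer would, in place of code of your own. Each camera call takes 0.05 s, during which the arm holds its last target.

### The job

Push the blue tube holder fully home onto the steel spigot of the bench mixer and let go of it. Then press down the mixer's square orange run key until its top is flush with the grey frame around it, never through to its bottom stop, and finish while still holding it there. Leave everything else on the bench as it is, the green holder included.

Things in the scene. Friction and masses are not known exactly. Their poses are not given: they have to be found in the camera images.
- blue_holder: Upright round plastic tube holder: 42 mm diameter body 44 mm tall, with four small white tube caps (11 mm across) standing 10 mm proud of its top, 54 mm overall. Its lower part is a sleeve: a 26 mm bore, open at the bottom, 32 mm deep, wall 8 mm. Origin: centre of its underside; z up along its axis. About 120 g (may vary by a third). Stands on the bench, blue; the one to fit.
- green_holder: Upright round plastic tube holder: 42 mm diameter body 44 mm tall, with four small white tube caps (11 mm across) standing 10 mm proud of its top, 54 mm overall. Its lower part is a sleeve: a 26 mm bore, open at the bottom, 32 mm deep, wall 8 mm. Origin: centre of its underside; z up along its axis. About 120 g (may vary by a third). Green, otherwise the same; stays where it is. It and the blue one may stand either way round.
- mixer: White bench mixer, fixed to the bench, 120 mm (x) by 220 mm (y), top deck 70 mm above the bench. Origin: centre of its underside, z up. The steel spigot stands on the deck at (0, +60 mm), the orange key at (0, -65 mm) in the mixer's own frame; it may be turned up to about 30 degrees about the vertical.
- spigot_shoulder (a point): Centre of the spigot's shoulder, 76 mm above the bench: a 38 mm disc, 6 mm thick on the deck, on which the holder's lower rim rests when fully home. Above it the spigot is 23 mm in diameter and 22 mm tall, its top 6 mm tapering to 15 mm diameter. Axes as the mixer's.
- frame_rim (a point): Centre of the square grey frame around the key, at the level of its rim, 78 mm above the bench. The frame is 66 mm square outside, 50 mm square inside, 8 mm wide. Axes as the mixer's.
- key_top (a point): Centre of the top face of the square orange key, 48 by 48 mm, that slides straight down inside the frame. The top face stands 8 mm above the frame's rim when not pressed and moves with the key. Axes as the mixer's.
- run_key (a joint): Travel of the orange key (m): 0 up, 0.008 flush with the frame, 0.016 at its bottom stop. It springs back when let go; about 2 N starts it, and each further mm takes 0.5 N (about 6 N at flush).
- tube_rack: Yellow tube rack, 55 by 110 mm, 40 mm tall plus caps; bystander. Origin: centre of underside.
- amber_jar: Amber jar, 48 mm diameter, 80 mm tall; bystander. Origin: centre of underside.
- tip_box: Box of tips, clear with blue lid, 85 by 120 by 65 mm; bystander. Origin: centre of underside.
- timer: White lab timer, 50 by 70 by 22 mm; bystander. Origin: centre of underside.
- pipette: Pipette lying on the bench, about 245 mm long along its y, 22 mm thick; bystander. Origin: underside, near its middle.
Not all that is in view belongs to the job. There is more than one size of the blue_holder; the job needs the middle-sized.

How it is judged:
By the outcome, as a careful person would: the job done as asked, in the order asked, and still so for the second after the job is handed in, while the arm keeps its last pose, push and grip.
It also fails if it takes over 48 s, if anything falls off the work surface, if the arm or the gripper's body presses on something with over 40 N, if the wrist force passes 120 N, or if a joint passes its speed limit or range.

## Working session

There is one attempt and no reset: what is moved stays moved. The work goes in short steps, each a Python script; the robot and the scene stay as the last script left them, time stands still between calls to the robot, and variables do not carry over. Pictures are saved under pics/ and viewed, and the job is handed in when it is done.

```bash
ls; mkdir -p pics
python3 - <<'E'
from bench import arm,cams
import cv2,numpy as np
for n in("scene","top"):
    c=cams.capture(n); cv2.imwrite(f"pics/{n}0.png",c["pixels"][:,:,::-1]); np.savez(f"{n}0.npz",**c)
    print(n,c["mtx"].tolist(),np.round(c["camera_from_world"],3).tolist(),[k for k in c])
print(arm.get_time(),arm.get_eef_rot())
E
```

```text
pics
scene [[584.7881844529006, 0.0, 313.64681495920945], [0.0, 584.7881844529006, 236.51339054392074], [0.0, 0.0, 1.0]] [[-0.627, 0.779, 0.015, 0.379], [-0.542, -0.45, 0.709, 0.252], [0.559, 0.436, 0.705, -1.49], [0.0, 0.0, 0.0, 1.0]] ['pixels', 'range_z', 'mtx', 'camera_from_world']
top [[496.8091148099206, 0.0, 319.6808233799591], [0.0, 496.8091148099206, 241.5583026989138], [0.0, 0.0, 1.0]] [[0.012, -1.0, -0.012, -0.027], [0.99, 0.01, 0.142, -0.594], [-0.142, -0.013, 0.99, -1.267], [0.0, 0.0, 0.0, 1.0]] ['pixels', 'range_z', 'mtx', 'camera_from_world']
0.1 [-1.35634973  0.94342459 -0.94127641]
```

View pics/scene0.png

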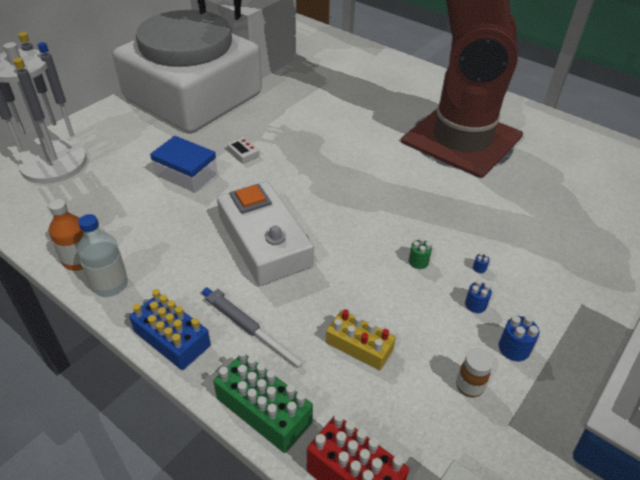

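View pics/top0.png

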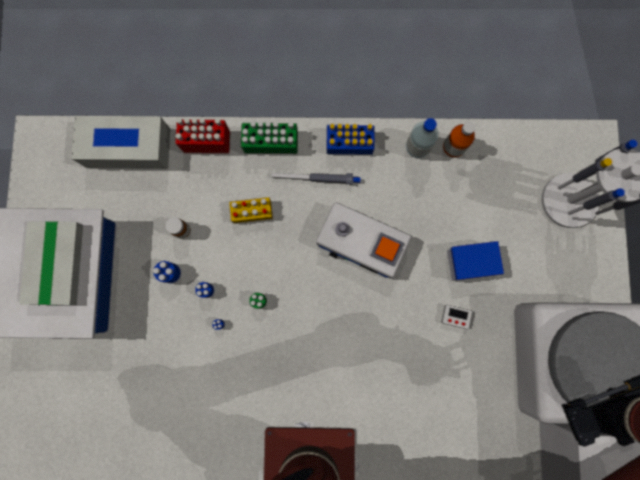

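The scene view has three blue holders: small (481,263), middle (478,296) and large (518,337). In the top view they are at (218,324), (204,289) and (166,272). The green holder is at scene (420,254), top (258,300). The mixer spigot is at scene (275,235), top (343,228), and the orange key is at top (388,247). By the description I choose the middle blue one at scene (478,296), and I'll measure its size and check it in a crop.

```bash
cat > h.py <<'E'
import numpy as np,cv2
def pts(c):
    z=c["range_z"];K=c["mtx"];v,u=np.mgrid[:480,:640]
    P=np.stack([(u-K[0,2])/K[0,0]*z,-(v-K[1,2])/K[1,1]*z,-z,np.ones_like(z)],-1)
    W=P@np.linalg.inv(c["camera_from_world"]).T
    W[z==0]=np.nan
    return W[...,:3]
def pix(c,p):
    q=c["camera_from_world"]@np.r_[p,1]; K=c["mtx"]
    return K[0,0]*q[0]/-q[2]+K[0,2], K[1,1]*-q[1]/-q[2]+K[1,2]
E
python3 - <<'E'
from h import *
for n in("scene","top"):
    c=dict(np.load(f"{n}0.npz"));W=pts(c);hsv=cv2.cvtColor(c["pixels"],cv2.COLOR_RGB2HSV)
    D=(dict(small=(481,263),mid=(478,296),large=(518,337),green=(420,254)) if n=="scene" else dict(small=(218,324),mid=(204,289),large=(166,272),green=(258,300)))
    for k,(u,v) in D.items():
        w=W[v-28:v+29,u-28:u+29].reshape(-1,3); w=w[np.isfinite(w[:,0])]
        p0=W[v,u]; m=(np.hypot(*(w-p0)[:,:2].T)<.05)&(w[:,2]>.012)
        # nearest comp
        w=w[m]
        c_,r=cv2.minEnclosingCircle(w[:,:2].astype(np.float32))
        print(n,k,"p0",p0.round(3),"n",len(w),"ctr",np.round(c_,4),"diam",round(2*r,4),"zpct",np.percentile(w[:,2],[50,90,99]).round(4))
    # mixer
    h=hsv; om=(h[...,0]<15)&(h[...,1]>180)&(h[...,2]>120)
    q=(230,265,180,215) if n=="scene" else (370,410,228,265)
    mk=np.zeros_like(om);mk[q[2]:q[3],q[0]:q[1]]=om[q[2]:q[3],q[0]:q[1]]
    w=W[mk]; w=w[np.isfinite(w[:,0])]; w=w[w[:,2]>.08]
    r=cv2.minAreaRect((w[:,:2]*1000).astype(np.float32)); print("key",r,np.median(w[:,2]))
    # deck
    q=(210,320,175,285) if n=="scene" else (310,420,195,285)
    w=W[q[2]:q[3],q[0]:q[1]].reshape(-1,3); d=w[(w[:,2]>.062)&(w[:,2]<.11)]
    print("deck",cv2.minAreaRect((d[:,:2]*1000).astype(np.float32)),np.median(d[:,2]))
    s=w[(w[:,2]>.093)]; print("spig top",len(s),s.mean(0),s[:,2].max())
    s=w[(w[:,2]>.09)&(w[:,2]<.12)]; print(s.mean(0))
    u,v=D["mid"]
    cv2.imwrite(f"pics/crop_{n}.png",cv2.resize(c["pixels"][v-60:v+60,u-80:u+80,::-1],None,fx=5,fy=5,interpolation=cv2.INTER_CUBIC))
E
```

```text
scene small p0 [0.39  0.248 0.027] n 200 ctr [0.379  0.2437] diam 0.0321 zpct [0.0275 0.0345 0.0367]
scene mid p0 [0.481 0.285 0.04 ] n 573 ctr [0.468  0.2821] diam 0.0448 zpct [0.0418 0.0522 0.0553]
scene large p0 [0.534 0.383 0.058] n 1277 ctr [0.5131 0.3815] diam 0.0609 zpct [0.0569 0.0712 0.0738]
scene green p0 [0.461 0.149 0.044] n 482 ctr [0.4425 0.14  ] diam 0.0446 zpct [0.041  0.0521 0.0542]
key ((576.4073486328125, -191.1028289794922), (48.586097717285156, 45.67123031616211), 63.41386413574219) 0.08442451509482729
deck ((602.0775146484375, -134.19430541992188), (224.4416046142578, 120.2479476928711), 65.9332275390625) 0.06917531327301052
spig top 61 [ 0.62772862 -0.07788054  0.09614971] 0.10025906095221016
[ 0.62823592 -0.0770612   0.09474376]
top small p0 [0.376 0.242 0.029] n 106 ctr [0.376  0.2446] diam 0.0283 zpct [0.0308 0.038  0.0425]
top mid p0 [0.466 0.279 0.046] n 239 ctr [0.4651 0.2825] diam 0.0424 zpct [0.0458 0.0558 0.0604]
top large p0 [0.507 0.371 0.075] n 476 ctr [0.5105 0.3814] diam 0.057 zpct [0.0606 0.0743 0.0786]
top green p0 [0.439 0.137 0.043] n 221 ctr [0.4389 0.1407] diam 0.042 zpct [0.0454 0.0554 0.0602]
key ((571.915771484375, -191.73536682128906), (46.7475471496582, 46.910091400146484), 66.08889770507812) 0.08648072649431071
deck ((599.4219970703125, -132.59133911132812), (219.7875213623047, 121.2313003540039), 65.74909973144531) 0.07152198112140762
spig top 55 [ 0.62235725 -0.07942347  0.09706204] 0.10271176642471502
[ 0.60528535 -0.1177381   0.09454042]
```

View pics/crop_scene.png

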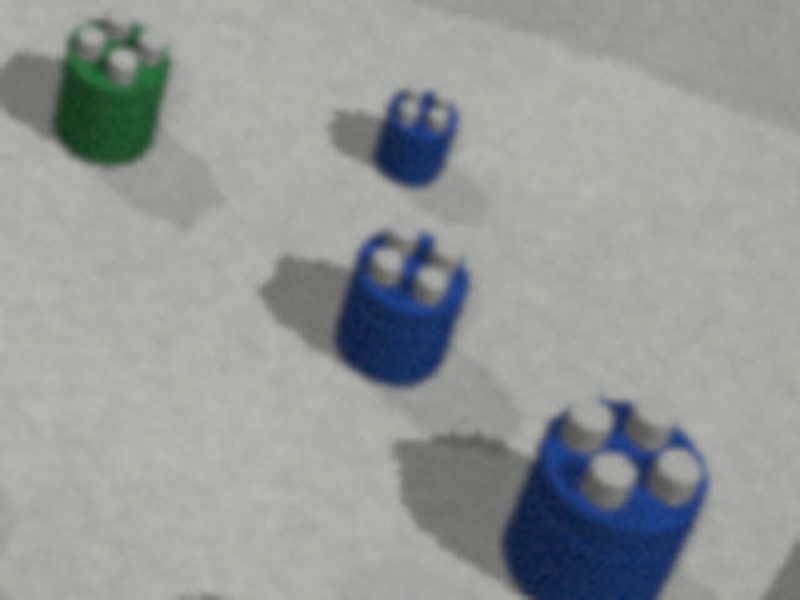

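The crop shows the three blue holders in a diagonal row. The chosen one, at the crop centre (400,310), measures about 42–44 mm across and 54 mm tall, so it is the middle size. The small one is about 28 mm across and the large about 57 mm. The mixer spigot is at about (0.625, -0.079), and the mixer is turned about -24°. Next I'll check the IK and grasp it.

```bash
cat >> h.py <<'E'
from scipy.spatial.transform import Rotation as R
def rot(deg):
    a=np.radians(deg);c,s=np.cos(a),np.sin(a)
    return R.from_matrix(np.array([[c,0,-s],[s,0,c],[0,-1,0]])).as_rotvec()
E
python3 - <<'E'
from h import *
from bench import arm,grip
M=R.from_rotvec(arm.get_eef_rot()).as_matrix();print(M.round(2).tolist())
for a in(-25,155):
    for p in((.4665,.2823,.2),(.4665,.2823,.011)):
        q=arm.ik(p,rot(a)); print(a,p,None if q is None else np.round(q,2))
for a in range(-180,180,30):
    q=arm.ik((.625,-.0787,.16),rot(a)); print(a,None if q is None else np.round(q,2))
E
```

```text
[[0.35, -0.0, 0.94], [-0.94, 0.0, 0.35], [-0.0, -1.0, -0.0]]
-25 (0.4665, 0.2823, 0.2) [ 0.42  0.38 -1.27  1.71  0.38  1.33 -1.36]
-25 (0.4665, 0.2823, 0.011) [ 0.13  0.51 -0.92  1.9   0.48  0.98 -1.44]
155 (0.4665, 0.2823, 0.2) [ 0.31  0.3  -1.1   1.71  0.28  1.3   1.86]
155 (0.4665, 0.2823, 0.011) [ 0.26  0.6  -1.09  1.89  0.62  1.04  1.6 ]
-180 [-0.79  0.61  1.22  1.64 -0.59  1.31 -2.62]
-150 [ 0.3   0.35 -0.31  1.58  0.11  1.22 -2.65]
-120 [ 0.35  0.36 -0.37  1.58  0.13  1.23 -2.14]
-90 [ 0.38  0.36 -0.42  1.58  0.15  1.23 -1.63]
-60 [ 0.42  0.37 -0.47  1.58  0.17  1.24 -1.12]
-30 [ 0.46  0.38 -0.51  1.57  0.19  1.24 -0.61]
0 [ 0.49  0.39 -0.56  1.57  0.21  1.24 -0.1 ]
30 [ 0.52  0.4  -0.6   1.57  0.23  1.25  0.41]
60 [ 0.52  0.4  -0.6   1.57  0.23  1.25  0.93]
90 [ 0.54  0.4  -0.62  1.57  0.24  1.25  1.45]
120 [ 0.84  0.56 -1.1   1.56  0.51  1.34  1.79]
150 [ 0.84  0.56 -1.1   1.56  0.51  1.34  2.31]
```

Run:
```python
from h import *
from bench import arm,grip,cams
r=rot(-25);x,y=.4665,.2823
t=arm.get_time()
arm.move_ptp((x,y,.16),r); print(arm.get_time()-t)
print(arm.line_to((x,y,.011),r,feed=.12,f_stop=8), arm.get_eef_pos(),arm.get_time())
grip(.03,25); print(arm.get_grip_width(),arm.get_time())
arm.line_to((x,y,.16),r,feed=.15); print(arm.get_grip_width(),arm.get_contact_force(),arm.get_time())
c=cams.capture("scene"); u,v=map(int,pix(c,(x,y,.16)));print(u,v)
cv2.imwrite("pics/g1.png",cv2.resize(c["pixels"][max(v-80,0):v+100,u-120:u+120,::-1],None,fx=3,fy=3))
```

```text
3.2333
False [0.46698378 0.28265519 0.01173072] 4.725
0.041518656165049087 5.5583
0.04121670899296509 [ 0.25684985 -0.02286088 -2.34179662] 6.7
495 245
```

View pics/g1.png

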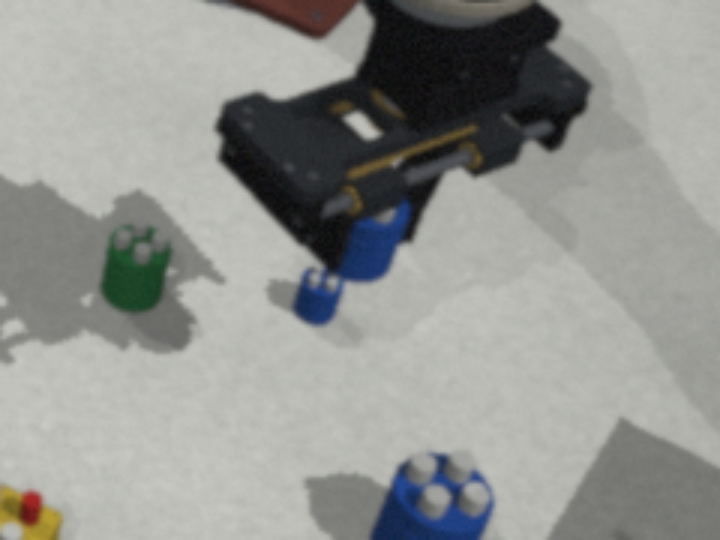

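The middle holder is gripped at crop (372,240) and clear of the bench. Its neighbours are undisturbed. I'll carry it over the spigot and measure the holder's axis against the spigot in the same camera.

```bash
cat >> h.py <<'E'
from scipy.optimize import least_squares
def fitcirc(w,rad,x0):
    f=lambda p:np.hypot(w[:,0]-p[0],w[:,1]-p[1])-rad
    return least_squares(f,x0,loss="soft_l1",f_scale=.001).x
E
python3 - <<'E'
from h import *
from bench import arm,grip,cams
r=rot(-25);x,y=.625,-.0787
arm.move_ptp((x,y,.150),r); print(arm.get_time(),arm.get_eef_pos(),arm.get_grip_width())
c=cams.capture("scene");np.savez("scene1.npz",**c);W=pts(c);hsv=cv2.cvtColor(c["pixels"],cv2.COLOR_RGB2HSV)
u,v=map(int,pix(c,(x,y,.12)));print(u,v)
cv2.imwrite("pics/s1.png",cv2.resize(c["pixels"][max(v-100,0):v+80,max(u-120,0):u+120,::-1],None,fx=3,fy=3))
# same fit on holder before (scene0) as bias reference, and spigot
def blue(W,hsv,ctr,z0,z1):
    m=(abs(hsv[...,0].astype(int)-113)<12)&(hsv[...,1]>150)&(np.hypot(W[...,0]-ctr[0],W[...,1]-ctr[1])<.035)&(W[...,2]>z0)&(W[...,2]<z1)
    return W[m]
c0=dict(np.load("scene0.npz"));W0=pts(c0);h0=cv2.cvtColor(c0["pixels"],cv2.COLOR_RGB2HSV)
b=blue(W0,h0,(.4665,.2823),.006,.040);print("holder at bench",len(b),fitcirc(b,.021,(.4665,.2823)))
b=blue(W,hsv,(x,y),.13,.18);print("held",len(b),fitcirc(b,.021,(x,y)),b[:,2].min())
for W_ in (W0,W):
  for z0,z1,rd in((.079,.091,.0115),(.0785,.1,.0115)):
    m=(np.hypot(W_[...,0]-x,W_[...,1]-y)<.02)&(W_[...,2]>z0)&(W_[...,2]<z1);s=W_[m];print("spigot",len(s),fitcirc(s,rd,(x,y)))
E
```

```text
8.2167 [ 0.62501767 -0.07643401  0.15016482] 0.04152684612480022
274 218
holder at bench 242 [0.46644407 0.28163996]
held 311 [ 0.62654381 -0.07825263] 0.14129311081018725
spigot 60 [ 0.6252997  -0.07951969]
spigot 137 [ 0.62492979 -0.08022193]
spigot 58 [ 0.62582998 -0.07997166]
spigot 140 [ 0.62521811 -0.08076623]
```

View pics/s1.png

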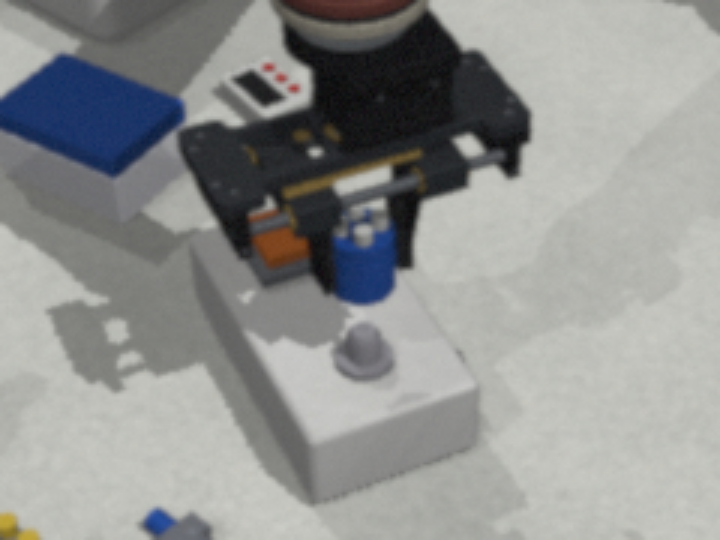

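The holder hangs upright at crop (363,262), nearly over the spigot at (363,345). The residual offset is 1–2 mm. I'll check that the arm has settled, correct the offset, and lower with a force guard.

Run:
```python
from h import *
from bench import arm,grip,cams
r=rot(-25);x,y=.625,-.0787
p=np.array(arm.get_eef_pos());print(p,arm.get_dq())
arm.line_to((x-.001,y-.0012,.113),r,feed=.08)
arm.pause(.3);print(arm.get_eef_pos(),arm.get_contact_force(),arm.get_time())
c=cams.capture("scene");W=pts(c);hsv=cv2.cvtColor(c["pixels"],cv2.COLOR_RGB2HSV)
m=(abs(hsv[...,0].astype(int)-113)<12)&(hsv[...,1]>150)&(np.hypot(W[...,0]-x,W[...,1]-y)<.035)&(W[...,2]>.09)&(W[...,2]<.143)
b=W[m];print("held",len(b),fitcirc(b,.021,(x,y)),b[:,2].min())
```

```text
[ 0.62505485 -0.07633453  0.15027013] [-0.00226995 -0.00110357  0.00236037 -0.00029449  0.00444179 -0.00039873
  0.00290026]
[ 0.62425936 -0.07990799  0.11341044] [ 0.05922581 -0.01789923 -1.42341528] 9.1833
held 297 [ 0.62572043 -0.08185411] 0.10240543014409575
```

Run:
```python
from h import *
from bench import arm,grip,cams
r=rot(-25);x,y=.624,-.0781
arm.line_to((x,y,.112),r,feed=.05);arm.pause(.2)
print(arm.get_eef_pos(),arm.get_contact_force())
s=arm.line_to((x,y,.085),r,feed=.03,f_stop=10)
print(s,arm.get_eef_pos(),arm.get_contact_force(),arm.get_wrist_torque(),arm.get_grip_width(),arm.get_time())
c=cams.capture("scene");u,v=map(int,pix(c,(x,y,.1)))
cv2.imwrite("pics/s2.png",cv2.resize(c["pixels"][max(v-70,0):v+70,max(u-90,0):u+90,::-1],None,fx=4,fy=4))
```

```text
[ 0.62399829 -0.07815829  0.11200447] [-0.5048385  -0.00975149 -1.93530782]
True [ 0.62369039 -0.07813005  0.0869743 ] [-0.96548605  0.10866593  6.01752442] [-0.02782944  0.30357351 -0.00497701] 0.041401641415055014 10.4667
```

View pics/s2.png

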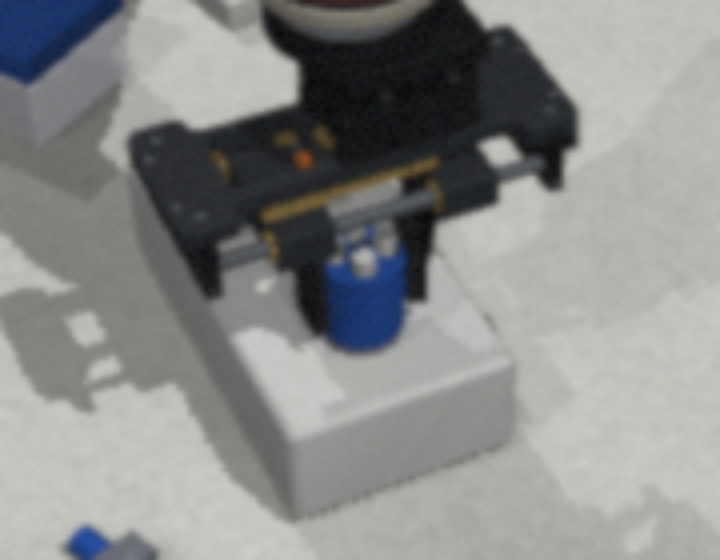

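The holder went down straight to TCP z = 0.0870, where the force rose. That is the height expected for fully home: 0.011 grasp height plus 0.076. Now I'll release it and verify.

Run:
```python
from h import *
from bench import arm,grip,cams
r=rot(-25)
grip(.062); print(arm.get_grip_width(),arm.get_time())
x,y=.624,-.0781
arm.line_to((x,y,.18),r,feed=.12)
arm.line_to((.574,-.1922,.16),r,feed=.2)
grip(0.0,10); arm.pause(.2)
print(arm.get_eef_pos(),arm.get_grip_width(),arm.get_contact_force(),arm.get_time())
for n in("scene","top"):
    c=cams.capture(n);W=pts(c);hsv=cv2.cvtColor(c["pixels"],cv2.COLOR_RGB2HSV)
    m=(np.hypot(W[...,0]-.625,W[...,1]+.079)<.03)&(W[...,2]>.1)&(W[...,2]<.15)
    w=W[m];print(n,len(w),"z pct",np.percentile(w[:,2],[50,90,98]) if len(w) else None)
    b=w[w[:,2]<.117]; print(len(b)and fitcirc(b,.021,(.625,-.079)))
    u,v=map(int,pix(c,(.61,-.11,.1)))
    cv2.imwrite(f"pics/r_{n}.png",cv2.resize(c["pixels"][max(v-70,0):v+70,max(u-90,0):u+90,::-1],None,fx=4,fy=4))
```

```text
0.06233233271235243 11.2083
[ 0.57399365 -0.19221612  0.16000228] 0.0006119061058049933 [-0.41167843 -0.14962745  0.09529356] 14.3333
scene 425 z pct [0.11900078 0.12870362 0.13022408]
[ 0.62512453 -0.07995138]
top 228 z pct [0.12180493 0.13078353 0.13328119]
[ 0.62491723 -0.07782195]
```

View pics/r_scene.png

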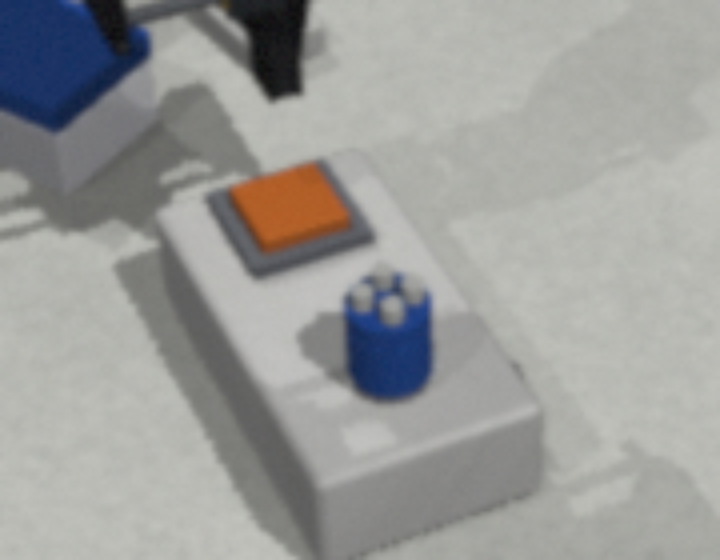

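The holder sits upright on the spigot at crop (388,335), with its cap tops at 0.130–0.132 m (nominal 0.130), so it is home and released. The key is at (292,207), unpressed. I'll touch it to find its top.

Run:
```python
from h import *
from bench import arm
r=rot(-25);x,y=.574,-.1922
arm.line_to((x,y,.093),r,feed=.1);arm.pause(.3)
f0=np.array(arm.get_contact_force());print(arm.get_eef_pos(),f0)
for z in np.arange(.090,.0795,-.0015):
    arm.line_to((x,y,z),r,feed=.02);arm.pause(.15)
    print(round(z,4),round(arm.get_eef_pos()[2],5),(np.array(arm.get_contact_force())-f0).round(2),round(arm.get_time(),2))
```

```text
[ 0.57426718 -0.19231206  0.093495  ] [0.02235451 0.78038791 0.1994272 ]
0.09 0.08996 [-0.25 -0.56 -0.53] 16.0
0.0885 0.0885 [-0.58 -1.4   0.08] 16.4
0.087 0.08701 [ 0.32 -0.7  -0.52] 16.8
0.0855 0.08572 [ 0.2  -0.42  1.59] 17.2
0.084 0.08414 [ 0.42 -0.99  1.32] 17.6
0.0825 0.08264 [ 2.   -1.44  3.77] 18.0
0.081 0.08116 [ 2.45 -1.38  4.39] 18.4
```

The forces match the stated spring law with the key top at 0.086. Next is flush, at TCP z = 0.078.

Run:
```python
from h import *
from bench import arm,cams
r=rot(-25);x,y=.574,-.1922
for z in(.0795,.0778):
    arm.line_to((x,y,z),r,feed=.02);arm.pause(.3)
    print(z,arm.get_eef_pos(),arm.get_contact_force(),round(arm.get_time(),2))
arm.pause(.5);print(arm.get_eef_pos(),arm.get_contact_force())
for n in("scene","top"):
    c=cams.capture(n);W=pts(c);h=cv2.cvtColor(c["pixels"],cv2.COLOR_RGB2HSV)
    d=np.hypot(W[...,0]-.574,W[...,1]+.192)
    k=(d<.04)&((h[...,0]<15)&(h[...,1]>170))&(W[...,2]<.1); g=(d<.05)&(d>.027)&(h[...,1]<60)&(h[...,2]<130)&(W[...,2]>.073)&(W[...,2]<.085)
    print(n,k.sum(),np.median(W[k][:,2]) if k.any() else 0,g.sum(),np.median(W[g][:,2]) if g.any() else 0)
    u,v=map(int,pix(c,(.59,-.15,.1)))
    cv2.imwrite(f"pics/k_{n}.png",cv2.resize(c["pixels"][max(v-60,0):v+60,max(u-80,0):u+80,::-1],None,fx=5,fy=5))
    cv2.imwrite(f"pics/kfull_{n}.png",c["pixels"][:,:,::-1])
```

```text
0.0795 [ 0.57420097 -0.19223446  0.07971347] [ 1.83540686 -0.4890143   5.51823088] 18.95
0.0778 [ 0.57417029 -0.1922312   0.07806587] [ 1.87308867 -0.82684629  6.51576216] 19.5
[ 0.57418682 -0.19226437  0.0780814 ] [ 2.04938169 -0.34774757  5.87355141]
scene 197 0.07640189878310522 275 0.07656827705102442
top 0 0 4 0.0755469820085094
```

View pics/k_scene.png

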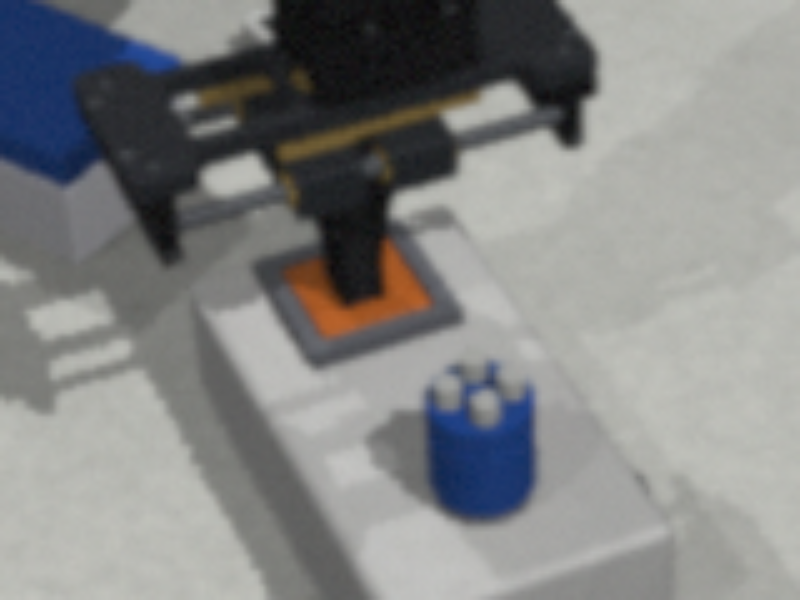

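View pics/kfull_scene.png

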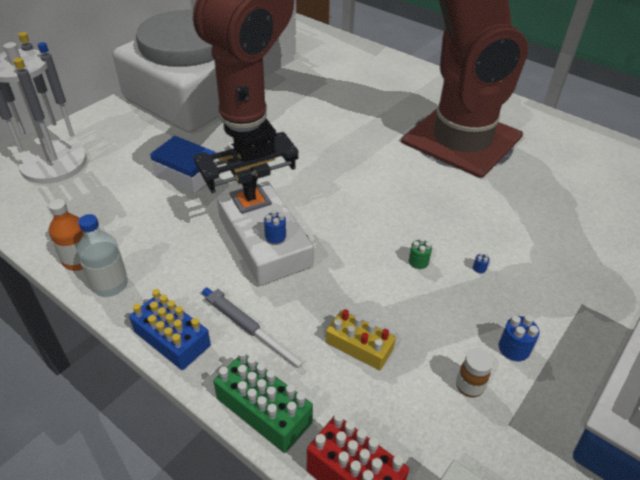

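The key at crop (355,290) is level with its frame: depth medians are 76.4 mm for the key and 76.6 mm for the frame. The force is about 6 N, as expected at flush. The holder is seated at (480,440) and everything else is where it was.

Run:
```python
from bench import arm,ticket
print(ticket.job_done(),arm.get_time(),arm.get_eef_pos(),arm.get_contact_force())
```

```text
the job is handed in; nothing more can be done
the job is handed in; nothing more can be done
```

The blue holder is on the spigot and released, and the arm is holding the orange key flush. I handed the job in at about 20 s of robot time, against the 48 s limit.

- **Holder:** I chose the middle of the three blue holders, which measured about 42–44 mm across and 54 mm tall. It met resistance at TCP z = 0.0870 m, the height expected for fully home. After release it stood upright, with its cap tops at 0.130 m in the scene camera and 0.132 m in the top camera (nominal 0.130 m).
- **Key:** I pressed it down in small steps with the closed fingers. The last reading before hand-in was TCP z = 0.0781 m with 5.9–6.5 N of push, about 6 N being expected at flush. In the scene camera the key and frame were level to within 0.2 mm. The key never went lower than that, so it stayed well above its bottom stop.
- **Rest of the bench:** in the last full scene picture the green holder and the other objects were where they started.

**Checks that failed or disagreed:**
- The top camera could not check the key because the gripper hid it.
- The two cameras differed by 2–5 mm in places, so I aligned the holder to the spigot using the scene camera only.
- The move to above the spigot ended about 2 mm off in y; I corrected this before inserting.
- The readings I asked for after hand-in were not returned.

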